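Draw two dowels from the gravity feeder with its press rocker

TASK

Without gripping or lifting anything, push the small basket along the bench squarely up against the dowel feeder's front board, with the chute's mouth over the middle of its width. Then press the feeder's paddle right down and let it right up again, twice, so that exactly two dowels roll into the basket, one at a time. Do not touch the dowels or the gate, and leave the other things on the bench alone.

Things in the scene. Friction and masses are not known exactly. Their poses are not given: they have to be found in the camera images.
- feeder: Fixed dowel feeder: plywood foot and front board carrying a sloping chute of two aluminium angles. Origin on the bench, middle of the front board's outer face; x is level and points the way the dowels roll, towards the basket; y across, z up. Front board 110 mm wide (y), 62 high; foot and chute reach back to x = -200. Highest fixed edge 125 mm up, at the back end.
- mouth (a point): Middle of the chute's mouth, where dowels drop off: x = 20, z = 64 mm in the feeder's frame, overhanging the front board by 20 mm. The chute is 74 mm wide and slopes down 12 degrees to it; its underside there is 58 mm above the bench, so the basket's 50 mm rim passes beneath.
- rocker (a joint): Tilt of the steel rocker, rad: 0 at rest (paddle up, gate down), grows as the paddle is pressed, hard stop 0.20; a spring returns it to 0. From about 0.15 the gate clears the first dowel, which rolls out in about 0.5 s, while a blade from below holds the next one back. When the paddle comes up, the next dowel rolls to the gate. One full press lets out one dowel, however long held.
- paddle (a point): Centre of the top of the press paddle, a black rubber-covered plate 46 mm (along the chute) by 88 mm (across) at the uphill end of the rocker; at rest x = -209, z = 142 mm in the feeder's frame, sloping 12 degrees, rear edge higher. It is 100 mm behind the pivot and moves down 20 mm to the stop; takes about 2 N at first, 4 N at the bottom. It is the feeder's highest part; nothing under it blocks its travel.
- gate (a point): The gate: a level steel rod, 8 mm thick, 100 mm long, across the chute in front of the first dowel, at the rocker's front end. This point is its middle; at rest x = -1, z = 83 mm in the feeder's frame; it rises about 22 mm. Not to be touched.
- basket: Small open plastic parts basket, loose, about 0.12 kg: 105 mm (its x) by 145 mm (its y) at the rim, 50 high, walls sloping in to about 76 x 111 mm at the bottom. Origin at the centre of its underside. It starts on the bench in front of the mouth, long side roughly across the feeder's x. When home, its rim touches the front board and its origin is 52 mm from the feeder's along the feeder's x.
- dowel_1: Plain wooden dowel 25 mm in diameter and 60 mm long, about 30 g, lying across the chute; number 1 in the row counted from the gate. Origin at its centre, its y axis along its length.
- dowel_2: Plain wooden dowel 25 mm in diameter and 60 mm long, about 30 g, lying across the chute; number 2 in the row counted from the gate. Origin at its centre, its y axis along its length.
- dowel_3: Plain wooden dowel 25 mm in diameter and 60 mm long, about 30 g, lying across the chute; number 3 in the row counted from the gate. Origin at its centre, its y axis along its length.
- offcut_b: Bystander: flat timber offcut, 45x120x19 mm. Leave alone.
- offcut_a: Bystander: timber offcut, 50x75x36 mm. Leave alone.
- screwdriver: Bystander: short screwdriver, 135 mm. Leave alone.
Things that resemble listed ones, but are neither listed nor needed, are in the scene too. Leave any blue look-alike of the dowel_1 alone.

How it is judged:
On the way, in this order (a step that is already met when the one before it is completed fails the run):
1. the basket is home: against the front board, square, under the mouth (x of basket in the frame of feeder between 0.045 and 0.058 m and y of basket in the frame of feeder between -0.02 and 0.02 m and angle between the x axis of basket and the x axis of feeder, either way round below 0.1 rad and x of dowel_1 in the frame of feeder below -0.008 m and z of dowel_1 in the frame of feeder above 0.075 m), for 0.2 s.
2. the first dowel is in the basket, the paddle is up again, the second dowel is still in the chute (x of dowel_1 in the frame of basket between -0.05 and 0.05 m and y of dowel_1 in the frame of basket between -0.065 and 0.065 m and z of dowel_1 in the frame of basket below 0.05 m and value of joint rocker below 0.03 rad and x of dowel_2 in the frame of feeder below -0.008 m and z of dowel_2 in the frame of feeder above 0.075 m), for 0.2 s.
3. the second dowel is in the basket too, the paddle is up again, the third is still in the chute (x of dowel_2 in the frame of basket between -0.05 and 0.05 m and y of dowel_2 in the frame of basket between -0.065 and 0.065 m and z of dowel_2 in the frame of basket below 0.05 m and value of joint rocker below 0.03 rad and x of dowel_3 in the frame of feeder below -0.008 m and z of dowel_3 in the frame of feeder above 0.075 m), for 0.2 s.
At the end, for the whole second after the job is handed in: Basket against the front board (origin 45 to 58 mm from its face, within 20 mm of the chute's centre line, square within 0.1 rad); dowels 1 and 2 in it, dowel 3 still in the chute, paddle up (rocker under 0.03 rad), all at rest (all of step 3 and x of basket in the frame of feeder between 0.045 and 0.058 m and y of basket in the frame of feeder between -0.02 and 0.02 m and angle between the x axis of basket and the x axis of feeder, either way round below 0.1 rad and x of dowel_1 in the frame of basket between -0.05 and 0.05 m and y of dowel_1 in the frame of basket between -0.065 and 0.065 m and z of dowel_1 in the frame of basket below 0.05 m and linear speed of each of basket, dowel_1, dowel_2, dowel_3 below 0.03 m/s); the robot touches nothing.
It fails at once if the basket is lifted or tipped (height (world z) of basket above 0.012 m or angle between basket's own z axis and vertical above 0.2 rad).
It fails at once if a dowel is touched by the robot (contact force between any of the fingers, the arm and dowel_1 above 0.3 N or contact force between any of the fingers, the arm and dowel_2 above 0.3 N or contact force between any of the fingers, the arm and dowel_3 above 0.3 N).
It fails at once if the gate is touched by the robot (contact force between any of the fingers, the arm and rocker_c10 above 0.3 N).
It fails at once if a third dowel leaves the chute (x of dowel_3 in the frame of feeder above 0.01 m).
It fails at once if another thing on the bench is shifted (distance of any of offcut_b, offcut_a, screwdriver from where it was at the start of the episode above 0.03 m).
It also fails if it takes over 72 s, if anything falls off the work surface, if the arm or the gripper's body presses on something with over 40 N, if the wrist force passes 120 N, or if a joint passes its speed limit or range.

ROBOT

A 6-joint arm with a two-finger parallel gripper is mounted at the origin on a cart in front of the work surface, level with it; the furniture and walls round the work are solid. World frame = base frame: x ahead of the robot, y to its left, z up, the work surface at z = 0. Lengths are in m, angles in rad, forces in N, time in s.
With the tool pointing down it reaches from about 0.375 to 0.825 m from the base axis. Payload 5.5 kg.
Tool frame: the origin (TCP) lies at the very end of the fingers, on their centre line; the grasp point (between the pads) lies 19 mm behind it; z points along the fingers, y is the direction in which the jaws open and shut (so a half turn about z gives the same grasp; the last joint's range is limited). The gripper opens to 85 mm and grips with 20 to 120 N. Pads are 22 mm wide; open, the fingers measure 114 mm over their backs; the gripper's body (76 mm by 85 mm) begins 54 mm behind the grasp point. The pads swing forward as they close: fully open they stand 13 mm farther back than shut.
Start: joints at [1.129, 0.314, -0.047, 1.21, 0, 1.571], TCP at [0.257, 0.542, 0.231] pointing down, gripper open.
Joint ranges: [-2.67, 2.67], [-0.69, 1.73], [-1.03, 1.25], [-2.08, 2.16], [-1.42, 1.45], [-3.14, 3.14]. Speed limits (rad/s): [2.39, 2.39, 3.01, 3.14, 3.14, 3.14].

INTERFACE

Orientations are given as a rotation vector (axis times angle).
In Python, from plant import robot, cams, job gives the robot as it stands.
- The arm moves only by the shell command python3 -m crank 'ROWS' [FORCE]. ROWS is JSON, a list of rows, each a list of 5 numbers: the closure, from -1 (fully open) to 1 (shut), then the shift along the tool's x, y, z in mm, then the turn about the tool's z in rad. A call has 1 to 20 rows; each row is the pose to reach, as a shift and turn from the pose measured when the call began, along the tool's axes at that moment; what a row does not reach only later rows make up. A row lasts 1/12 s, in which the tool goes at most 41.7 mm and 7.16 degrees, less where a joint would pass 70% of its speed; a pose out of reach is approached as far as the arm can. A call with a gripper value outside its range is refused whole. The fingers move at their own pace and stop on an object; FORCE is the grip in N (left out, the last holds). Time passes only in rows, so rows that repeat a pose let the fingers close. It gives the time, the measured TCP pose, the force and the opening at its end, in the units of the state.
- robot.read_state(): the state, without advancing time (a new reading comes with each control period).
- cams.capture(name): name is "scene" or "top" or "wrist"; returns the picture (420x560x3 uint8, red, green, blue); there is no depth.
- cams.camera_info(name): a dict with "K" (3x3 intrinsics, pixels), "R" (3x3) and "t" (3): a world point X has camera coordinates R X + t; the wrist camera has in their place "hand_eye" (4x4, takes a point from camera to tool coordinates, whose origin is the TCP and whose axes are the flange's). Camera axes: x right, y down, z forward; pixel columns grow to the right and rows downward; lengths in m; the calibration is good to about 2 mm. A picture is of the moment at which its call begins: read the wrist's pose just before it. camera_info takes no time and is no camera call.
- job.hand_in(): hands the job in, once; it reports no verdict.
The state is a dict: "time": time; "joint_positions": joint angles; "qvel": joint speeds; "joint_torque": joint torques, N m; "eef_pos": TCP position; "ee_rot": TCP orientation; "ft_force": force on the tool from outside, world axes, zero at the start; "ft_torque": the same for the moment, N m; "finger_gap": finger opening in m.
Only numpy, scipy, OpenCV 4.12 (cv2) and the standard library are available. Lean on these libraries where they do the work, as an engineer would, in place of code of your own. Each camera call takes 0.05 s, during which the arm holds its last target.

## Working session

There is one attempt and no reset: what is moved stays moved. The work goes in short steps, Python scripts to look and compute and a shell command to move; the robot and the scene stay as the last step left them, time stands still between calls to the robot, and variables do not carry over. Pictures are saved under pics/ and viewed, and the job is handed in when it is done.

```bash
mkdir -p pics; ls
python3 - <<'E'
from plant import robot,cams,job
import cv2
s=robot.read_state()
for k,v in s.items(): print(k,v)
for n in ("scene","top","wrist"):
    cv2.imwrite(f"pics/a_{n}.png",cams.capture(n)[:,:,::-1]); i=cams.camera_info(n); print(n,i)
E
```

```text
pics
time 0.0
joint_positions [ 1.12896855e+00  3.14222173e-01 -4.80932299e-02  1.21015898e+00
 -1.81937008e-05  1.57082232e+00]
qvel [ 0.00148323  0.00138628  0.00092844 -0.00142748  0.00087704 -0.00039575]
joint_torque [ 3.27925416e-03 -5.39590323e+01  3.39748657e+01  1.94157287e-02
  4.27413652e-04 -2.11637104e-05]
eef_pos [0.25631799 0.54186686 0.23043064]
ee_rot [-6.88353066e-01 -3.06489303e+00  2.57780988e-03]
ft_force [1.172763   0.06357905 0.10705475]
ft_torque [ 0.00213902 -0.03144085  0.00628611]
finger_gap 0.0854804461652834
scene {'K': array([[427.25080407,   0.        , 282.45017763],
       [  0.        , 427.25080407, 212.74685849],
       [  0.        ,   0.        ,   1.        ]]), 'R': array([[ 0.70906187, -0.70512585,  0.0053669 ],
       [-0.52036552, -0.52837622, -0.67084894],
       [ 0.47586867,  0.47288065, -0.74157461]]), 't': array([-0.41928389,  0.38250569,  0.74117034])}
top {'K': array([[535.00751194,   0.        , 279.26874303],
       [  0.        , 535.00751194, 205.52716726],
       [  0.        ,   0.        ,   1.        ]]), 'R': array([[ 0.36119566, -0.93247815, -0.00471005],
       [-0.89457868, -0.34508085, -0.28398625],
       [ 0.26318563,  0.10678811, -0.95881678]]), 't': array([-0.23140252,  0.57102055,  1.14039556])}
wrist {'K': array([[329.15371818,   0.        , 282.46011786],
       [  0.        , 329.15371818, 211.16011828],
       [  0.        ,   0.        ,   1.        ]]), 'hand_eye': array([[-9.78165089e-05, -9.61886273e-01, -2.73449791e-01,
         6.82749654e-02],
       [ 9.99999987e-01, -1.29747199e-04,  9.86855466e-05,
        -2.90093857e-04],
       [-1.30403617e-04, -2.73449778e-01,  9.61886273e-01,
        -1.43194930e-01],
       [ 0.00000000e+00,  0.00000000e+00,  0.00000000e+00,
         1.00000000e+00]])}
```

View pics/a_scene.png

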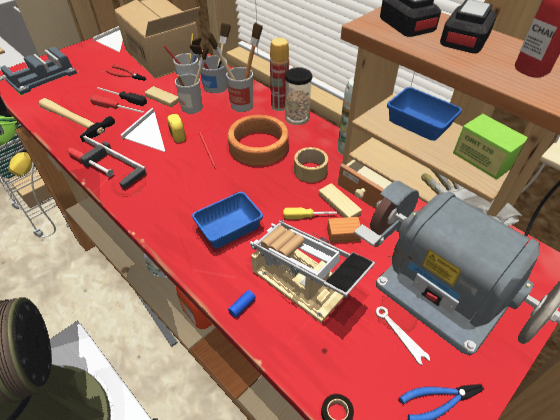

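View pics/a_top.png

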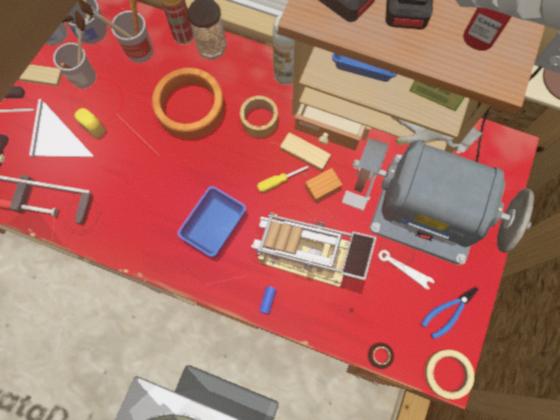

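View pics/a_wrist.png

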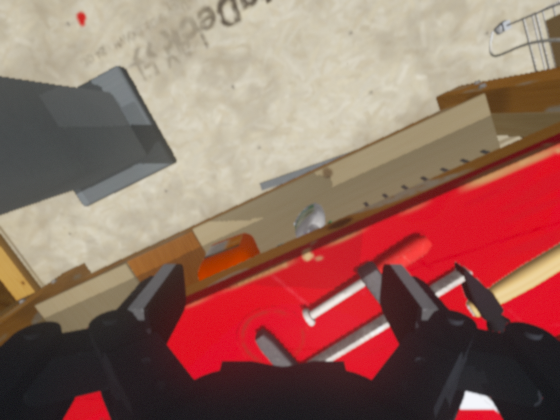

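The top view shows the basket around (212,222), the feeder around (310,245) with the paddle at (360,255), and a blue look-alike dowel at (268,300). I'll enlarge both views for measuring.

Run:
```python
import cv2
t=cv2.imread("pics/a_top.png"); c=t[170:320,160:390]; cv2.imwrite("pics/b_top.png",cv2.resize(c,None,fx=3.4,fy=3.4,interpolation=cv2.INTER_CUBIC))
t=cv2.imread("pics/a_scene.png"); c=t[180:330,180:390]; cv2.imwrite("pics/b_scene.png",cv2.resize(c,None,fx=3.8,fy=3.8,interpolation=cv2.INTER_CUBIC))
```

```text
(no output)
```

View pics/b_top.png

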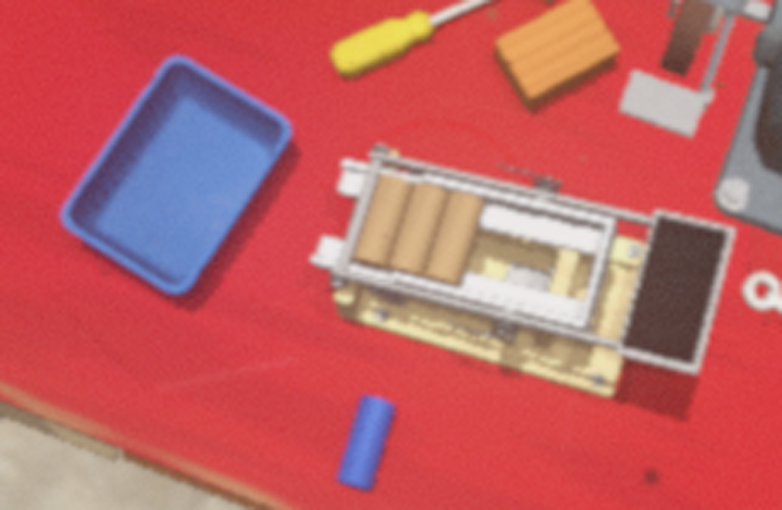

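View pics/b_scene.png

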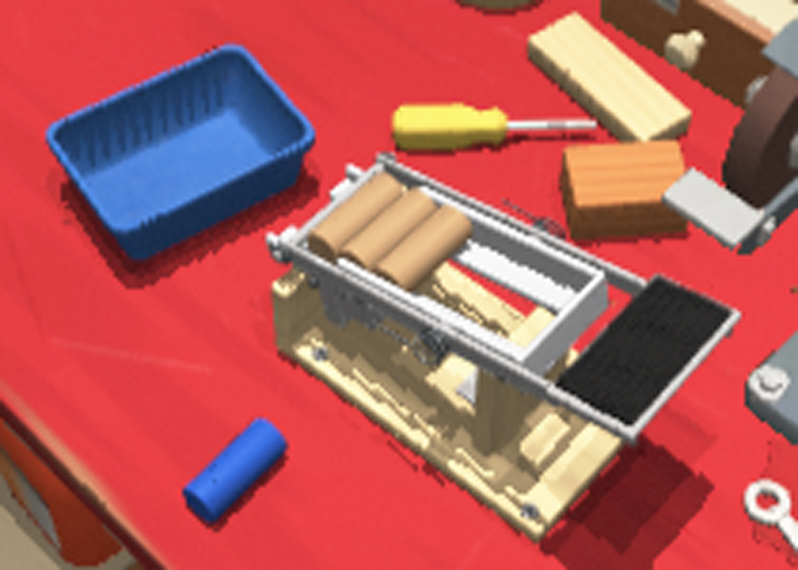

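```bash
cat > h.py <<'E'
import numpy as np, cv2
from scipy.optimize import least_squares
from plant import robot,cams,job
from scipy.spatial.transform import Rotation as Ro
I={n:cams.camera_info(n) for n in("top","scene","wrist")}
def proj(n,X):
    i=I[n]; X=np.atleast_2d(X)
    if n=="wrist":
        s=robot.read_state(); H=i["hand_eye"]; Rt=Ro.from_rotvec(s["ee_rot"]).as_matrix()
        c=((X-s["eef_pos"])@Rt-H[:3,3])@H[:3,:3]
    else: c=X@i["R"].T+i["t"]
    p=c@i["K"].T; return p[:,:2]/p[:,2:]
def back(n,uv,z):
    i=I[n]; d=np.linalg.inv(i["K"])@[uv[0],uv[1],1]; d=i["R"].T@d; c=-i["R"].T@i["t"]
    return c+d*(z-c[2])/d[2]
def T(p,X):
    c,s=np.cos(p[2]),np.sin(p[2]); X=np.atleast_2d(X)
    return np.c_[p[0]+c*X[:,0]-s*X[:,1],p[1]+s*X[:,0]+c*X[:,1],X[:,2]]
PAD=np.array([[-.1865,-.044,.1372],[-.2315,-.044,.1468],[-.2315,.044,.1468],[-.1865,.044,.1372]])
E
python3 - <<'E'
from h import *
F=np.r_[PAD,[[-.001,-.05,.083],[-.001,.05,.083]]]
ob={"top":np.array([[657,213],[733,230],[696,370],[622,345],[380,152],[341,281]])/3.4+[160,170],
"scene":np.array([[655,278],[738,315],[632,435],[553,393],[387,160],[281,248]])/3.8+[180,180]}
r=lambda p:np.concatenate([(proj(n,T(p,F))-ob[n]).ravel() for n in ob])
a=back("top",ob["top"][4:].mean(0),.083)
b=back("top",ob["top"][:4].mean(0),.142)
p0=[a[0],a[1],np.arctan2(*(a-b)[1::-1])]
s=least_squares(r,p0); print(p0,s.x,s.fun.round(1))
np.save("feeder.npy",s.x)
for n in ob:
  q=least_squares(lambda p:(proj(n,T(p,F))-ob[n]).ravel(),p0); print(n,q.x)
# basket corners: edge lines from top view
rim=np.array([[.0525,.0725,.05],[-.0525,.0725,.05],[-.0525,-.0725,.05],[.0525,-.0725,.05]])
pic=cv2.imread("pics/a_top.png"); hsv=cv2.cvtColor(pic,cv2.COLOR_BGR2HSV)
m=cv2.inRange(hsv,(100,90,40),(130,255,255)); m[:180]=0;m[270:]=0;m[:,:170]=0;m[:,250:]=0
c=max(cv2.findContours(m,0,1)[0],key=cv2.contourArea)[:,0].astype(float)
w=np.array([back("top",x,.05)[:2] for x in c])
rc=cv2.minAreaRect((w*1000).astype(np.float32)); print("basket",rc)
print(len(c))
E
```

```text
[np.float64(0.5435503926157657), np.float64(-0.0061025839635301116), np.float64(1.6427204614665714)] [ 0.54331068 -0.00482713  1.63543268] [ 0.6  1.3 -0.6  1.4 -0.4 -0.2 -0.1  1.4  0.9 -1.4 -1.3  1.9  1.1 -0.5
 -0.5 -0.6  0.2 -2.1  0.5 -2.2  2.2 -0.7 -0.9  2.6]
top [ 0.54398927 -0.00470334  1.64250667]
scene [ 0.54244748 -0.00528345  1.62878589]
basket ((532.8912353515625, 126.72246551513672), (102.28538513183594, 141.85699462890625), 79.23699951171875)
277
```

```bash
cat >> h.py <<'E'
def rows_to(x,y,z,head_deg):
    "delta in tool axes from the present pose to TCP x,y,z with tool x heading head_deg"
    s=robot.read_state(); R=Ro.from_rotvec(s["ee_rot"]).as_matrix()
    d=R.T@(np.array([x,y,z])-s["eef_pos"])*1000
    h0=np.degrees(np.arctan2(R[1,0],R[0,0])); turn=-np.radians((head_deg-h0+180)%360-180)
    print("now",s["eef_pos"].round(4),"head",h0.round(2),"tilt",R[:,2].round(3),"-> shift",d.round(1),"turn",turn.round(4), "F",np.round(s["ft_force"],2),"t",s["time"],"gap",s["finger_gap"])
E
python3 - <<'E'
from h import *
rows_to(.549,.209,.23,79.2)
p=np.load("feeder.npy")
f=np.array([.533,.127,np.radians(79.2)])
k=[("top",4,160,100,140,105*0+130)]
img=cv2.imread("pics/a_top.png"); 
def poly(X,col): 
    global img
    cv2.polylines(img,[np.int32(proj("top",X)*16)],True,col,1,cv2.LINE_AA,4)
R=np.array([[.0525,.0725,.05],[-.0525,.0725,.05],[-.0525,-.0725,.05],[.0525,-.0725,.05]])
poly(T(f,R),(0,255,255))
h=T(p,[[.052,0,0]])[0]; poly(T([h[0],h[1],p[2]],R),(0,255,0)); poly(T(p,PAD),(0,255,0))
poly(T(p,[[0,.055,0],[0,-.055,0],[0,-.055,.062],[0,.055,.062]]),(255,255,0)); poly(T(p,[[-.001,-.05,.083],[-.001,.05,.083]]),(255,255,255))
q=T(f,[[.084,0,0]])[0]; poly(T([q[0],q[1],f[2]],np.array([[.011,.057,.01],[-.011,.057,.01],[-.011,-.057,.01],[.011,-.057,.01]])),(255,0,255))
print(q)
c=img[60:320,130:390]; cv2.imwrite("pics/c.png",cv2.resize(c,None,fx=2.3,fy=2.3,interpolation=cv2.INTER_CUBIC))
E
```

```text
now [0.2564 0.542  0.2306] head 154.69 tilt [-0.001 -0.001 -1.   ] -> shift [-406.9 -175.9    0.9] turn 1.3175 F [-0.57  0.34 -0.9 ] t 0.15 gap 0.08521134123001675
[0.54874003 0.20951213 0.        ]
```

View pics/c.png

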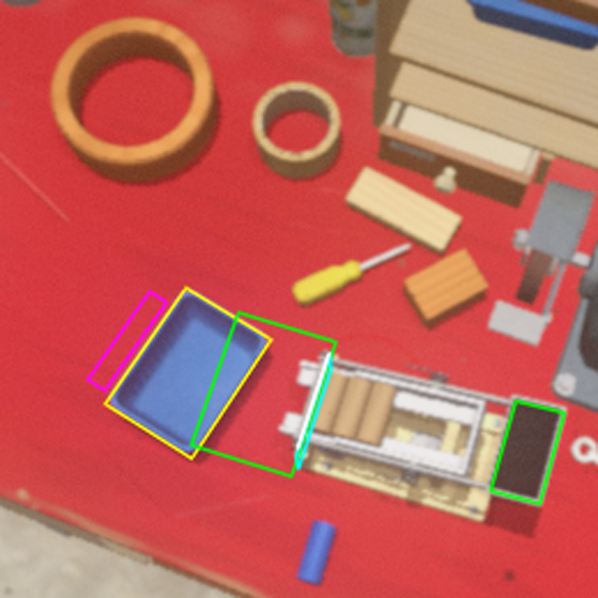

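The overlays match: basket (yellow), planned home (green), paddle and gate. Next I go above the standoff behind the basket.

```bash
python3 -m crank '[[-1,-100,-44,0,0.33],[-1,-200,-88,0,0.66],[-1,-300,-132,0,1.0],[-1,-407,-176,0,1.318],[-1,-407,-176,0,1.318],[-1,-407,-176,0,1.318],[-1,-407,-176,0,1.318],[-1,-407,-176,0,1.318],[-1,-407,-176,0,1.318],[-1,-407,-176,0,1.318],[-1,-407,-176,0,1.318],[-1,-407,-176,0,1.318],[-1,-407,-176,0,1.318],[-1,-407,-176,0,1.318],[-1,-407,-176,0,1.318],[-1,-407,-176,0,1.318],[-1,-407,-176,0,1.318],[-1,-407,-176,0,1.318]]'
python3 -c "
from h import *
rows_to(.549,.2095,.010,79.2)"
```

```text
time: 1.65
eef_pos: [0.5485, 0.2097, 0.231]
ee_rot: [2.419, 2.003, -0.002]
ft_force: [-0.8, 0.3, -0.7]
finger_gap: 0.0859
now [0.5485 0.2097 0.231 ] head 79.26 tilt [-0.    -0.001 -1.   ] -> shift [2.00e-01 6.00e-01 2.21e+02] turn 0.0011 F [-0.79  0.35 -0.71] t 1.65 gap 0.08586386344329391
```

```bash
python3 -m crank '[[-1,0,0.5,40,0],[-1,0,0.5,80,0],[-1,0,0.5,120,0],[-1,0,0.5,150,0],[-1,0,0.5,180,0],[-1,0,0.5,200,0],[-1,0,0.5,212,0],[-1,0,0.5,219,0],[-1,0,0.5,219,0],[-1,0,0.5,219,0]]'
python3 - <<'E'
from h import *
rows_to(.549,.2095,.012,79.2)
p=np.load("feeder.npy"); f=np.array([.533,.127]);
# path: interpolated basket poses
c0=np.array([.533,.127]);h=T(p,[[.052,0,0]])[0][:2]
s=robot.read_state(); R=Ro.from_rotvec(s["ee_rot"]).as_matrix()
for k in np.linspace(0,1,9):
  a=np.radians(79.2)+min(1,k/.8)*(p[2]-np.radians(79.2)); c=c0+k*(h-c0); q=c+.0635*np.array([np.cos(a),np.sin(a)])
  d=R.T@(np.r_[q,.012]-s["eef_pos"])*1000; print(k,d.round(1),round(np.radians(79.26)-a,3))
cv2.imwrite("pics/d.png",cams.capture("wrist")[:,:,::-1])
E
```

```text
time: 2.48
eef_pos: [0.5496, 0.2098, 0.0129]
ee_rot: [2.419, 2.004, 0.0]
ft_force: [-0.0, -0.3, 1.2]
finger_gap: 0.0853
now [0.5496 0.2098 0.0129] head 79.28 tilt [ 0.001 -0.001 -1.   ] -> shift [-0.4 -0.5  0.9] turn 0.0014 F [-0.   -0.26  1.22] t 2.4833 gap 0.08531194249701286
0.0 [-20.9  -0.8   0.9] 0.001
0.125 [-30.6  -0.6   0.9] -0.039
0.25 [-40.4  -0.4   0.9] -0.078
0.375 [-50.3  -0.2   0.9] -0.118
0.5 [-60.3   0.    0.9] -0.157
0.625 [-70.4   0.3   0.9] -0.197
0.75 [-80.6   0.5   0.9] -0.236
0.875 [-90.5   2.3   0.9] -0.252
1.0 [-100.2    5.     0.9] -0.252
```

View pics/d.png

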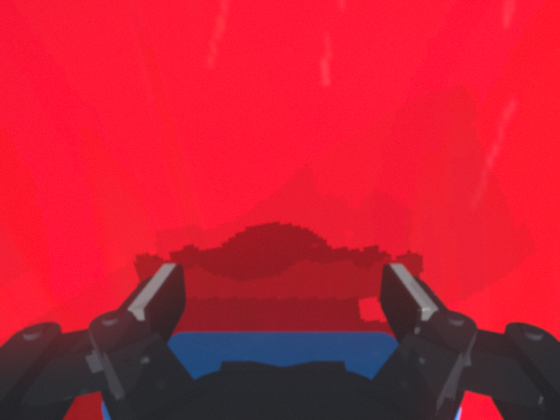

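The wrist view shows the basket's blue rim at row 333, level, so it is parallel to the fingers. Now I push slowly with a gradual turn.

```bash
python3 -m crank '[[-1,-8,-0.5,0,0],[-1,-15,-0.5,0,0],[-1,-19,-0.5,0,0],[-1,-22,-0.5,0,0],[-1,-26,-0.5,0,-0.02],[-1,-30,-0.5,0,-0.037],[-1,-34,-0.5,0,-0.053],[-1,-38,-0.5,0,-0.069],[-1,-42,-0.5,0,-0.085],[-1,-46,-0.5,0,-0.1],[-1,-50,0,0,-0.117],[-1,-54,0,0,-0.132],[-1,-58,0,0,-0.148],[-1,-62,0,0,-0.164],[-1,-66,0,0,-0.18],[-1,-70,0,0,-0.196],[-1,-74,0,0,-0.21],[-1,-77,0,0,-0.225],[-1,-80,0.5,0,-0.236],[-1,-80,0.5,0,-0.236]]'
cat > look.py <<'E'
import sys
from h import *
n=sys.argv[1]; p=np.load("feeder.npy"); s=robot.read_state(); pic=cams.capture("top")[:,:,::-1].copy(); sc=cams.capture("scene")[:,:,::-1].copy()
hsv=cv2.cvtColor(pic,cv2.COLOR_BGR2HSV)
for im,nm in((pic,"top"),(sc,"scene")):
    h=T(p,[[.052,0,0]])[0]
    R=np.array([[.0525,.0725,.05],[-.0525,.0725,.05],[-.0525,-.0725,.05],[.0525,-.0725,.05]])
    cv2.polylines(im,[np.int32(proj(nm,T([h[0],h[1],p[2]],R))*16)],True,(0,255,0),1,cv2.LINE_AA,4)
a=cv2.resize(pic[150:300,160:390],None,fx=2.6,fy=2.6,interpolation=cv2.INTER_CUBIC); b=cv2.resize(sc[170:320,160:390],None,fx=2.6,fy=2.6,interpolation=cv2.INTER_CUBIC)
cv2.imwrite(f"pics/{n}_t.png",a);cv2.imwrite(f"pics/{n}_s.png",b)
print(s["time"],s["eef_pos"],s["ft_force"].round(2))
E
python3 look.py e
```

```text
time: 4.2
eef_pos: [0.5355, 0.1304, 0.0134]
ee_rot: [2.165, 2.274, 0.0]
ft_force: [-0.5, 0.1, 0.2]
finger_gap: 0.0855
4.2 [0.5355311  0.13043437 0.01335772] [-0.47  0.09  0.23]
```

View pics/e_t.png

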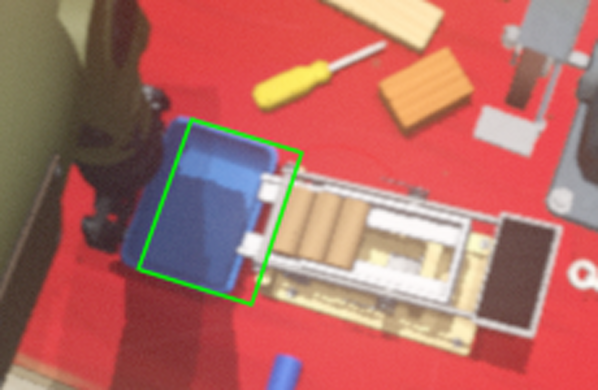

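View pics/e_s.png

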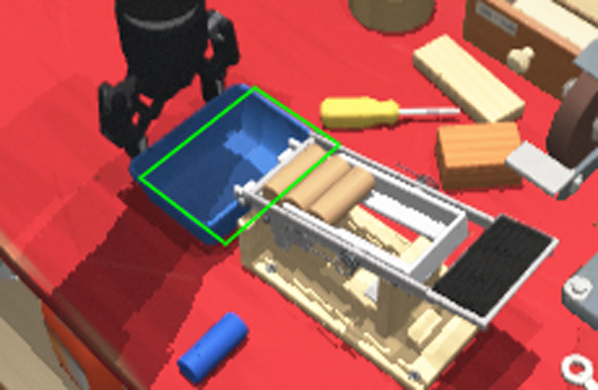

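The basket is square and about 20 mm short of the green home outline, laterally in line. I'll finish the push gently, checking force.

Run:
```python
from h import *
p=np.load("feeder.npy"); q=T(p,[[.1155,0,.013]])[0]; rows_to(*q,np.degrees(p[2]))
```

```text
now [0.5356 0.1307 0.0132] head 92.77 tilt [ 0.001 -0.001 -1.   ] -> shift [-20.3  -0.7   0.3] turn -0.0162 F [ 0.37 -0.27 -0.53] t 4.3 gap 0.08526587364352949
```

```bash
python3 -m crank '[[-1,-4,-0.5,0,-0.01],[-1,-8,-0.5,0,-0.016],[-1,-12,-0.5,0,-0.016],[-1,-15,-0.5,0,-0.016],[-1,-17,-0.5,0,-0.016],[-1,-18,-0.5,0,-0.016],[-1,-18,-0.5,0,-0.016]]'; python3 look.py f
```

```text
time: 4.88
eef_pos: [0.5357, 0.1133, 0.0133]
ee_rot: [2.148, 2.292, 0.002]
ft_force: [-0.3, 3.5, 0.8]
finger_gap: 0.0856
4.8833 [0.53574993 0.11326927 0.01325442] [-0.32  3.49  0.8 ]
```

View pics/f_t.png

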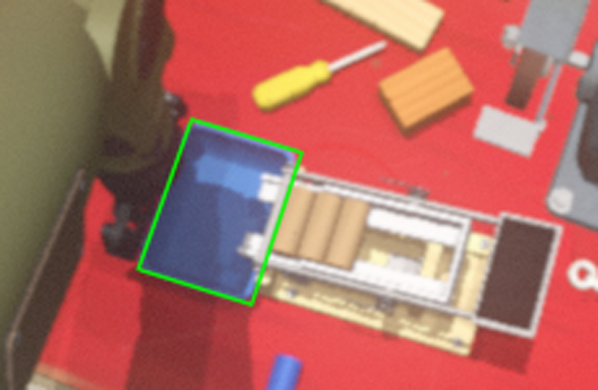

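View pics/f_s.png

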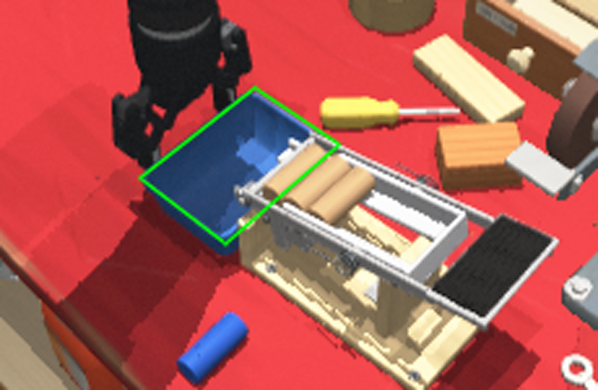

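The outline matches in both views and the push force has risen to 3.5 N, so the basket is against the board. I'll seat it 1 mm further, then back off and lift.

```bash
python3 -m crank '[[-1,-0.7,0,0,0],[-1,-1.2,0,0,0],[-1,-1.2,0,0,0],[-1,-1.2,0,0,0]]'; python3 -m crank '[[-1,2,0,0,0],[-1,8,0,0,0],[-1,20,0,0,0],[-1,35,0,0,0],[-1,35,0,-20,0],[-1,35,0,-60,0],[-1,35,0,-100,0],[-1,35,0,-140,0],[-1,35,0,-180,0],[-1,35,0,-220,0],[-1,35,0,-250,0],[-1,35,0,-250,0],[-1,35,0,-250,0]]'; python3 look.py g
python3 - <<'E'
from h import *
p=np.load("feeder.npy")
q=T(p,[[-.212,0,.26]])[0]; print(q); rows_to(*q,np.degrees(p[2]))
rows_to(*q,np.degrees(p[2])-90)
print(robot.read_state()["joint_positions"])
E
```

```text
time: 5.32
eef_pos: [0.5356, 0.1132, 0.0133]
ee_rot: [-2.147, -2.293, -0.003]
ft_force: [-1.3, 5.8, 0.5]
finger_gap: 0.0854
time: 6.4
eef_pos: [0.5345, 0.1484, 0.2655]
ee_rot: [2.146, 2.292, 0.009]
ft_force: [1.0, 0.3, -0.8]
finger_gap: 0.086
6.4 [0.53449813 0.14839471 0.26548163] [ 1.    0.27 -0.77]
[ 0.55700405 -0.21638443  0.26      ]
now [0.5326 0.1477 0.2623] head 93.78 tilt [-0.001  0.001 -1.   ] -> shift [-3.649e+02  3.000e-01  1.700e+00] turn 0.0014 F [-0.34  0.19 -1.68] t 6.5 gap 0.0854526932811407
now [0.5326 0.1477 0.2623] head 93.78 tilt [-0.001  0.001 -1.   ] -> shift [-3.649e+02  3.000e-01  1.700e+00] turn 1.5722 F [-0.34  0.19 -1.68] t 6.5 gap 0.0854526932811407
[ 2.69645427e-01  2.13740380e-01 -1.07283556e-01  1.24995721e+00
  1.58230583e-03  1.77442624e+00]
```

View pics/g_t.png

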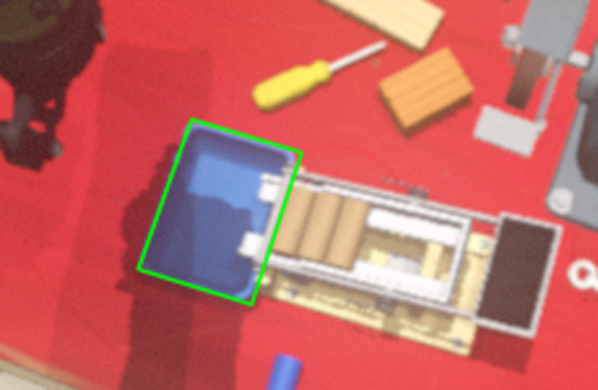

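View pics/g_s.png

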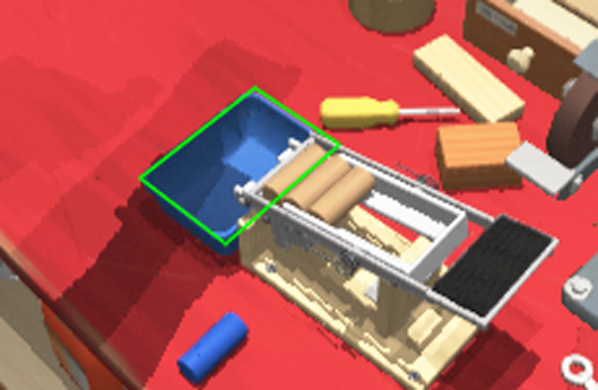

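The basket is home on the green outline with the dowels undisturbed. Next: shut the fingers and go above the paddle, passing well over the feeder.

```bash
python3 -m crank '[[1,-30,0,0,0],[1,-70,0,0,0],[1,-110,0,0,0],[1,-150,0,0,0],[1,-190,0,0,0],[1,-230,0,0,0],[1,-270,0,0,0],[1,-310,0,0,0],[1,-345,0,0,0],[1,-365,0,0,0],[1,-365,0,0,0],[1,-365,0,0,0],[1,-365,0,0,0]]' 20; python3 look.py i
python3 - <<'E'
from h import *
p=np.load("feeder.npy")
q=T(p,[[-.209,0,.155]])[0]; rows_to(*q,np.degrees(p[2])); print(robot.read_state()["joint_positions"])
E
```

```text
time: 7.58
eef_pos: [0.5559, -0.2156, 0.26]
ee_rot: [-2.144, -2.29, 0.0]
ft_force: [0.6, 0.9, 0.4]
finger_gap: -0.0002
7.5833 [ 0.55588249 -0.21559271  0.26003211] [0.57 0.93 0.44]
now [ 0.5564 -0.2151  0.2609] head 93.86 tilt [-0.002  0.002 -1.   ] -> shift [  1.4   0.8 105.9] turn 0.0028 F [-0.46 -0.55  0.06] t 7.6833 gap -0.00015947633389719565
[-0.36969801  0.3000889   0.00180456  1.27518821  0.00139175  1.13367979]
```

View pics/i_t.png

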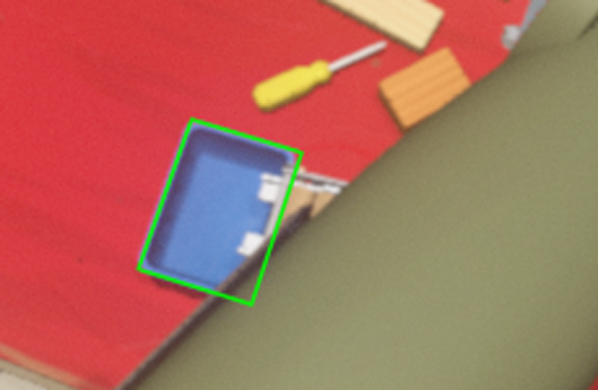

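View pics/i_s.png

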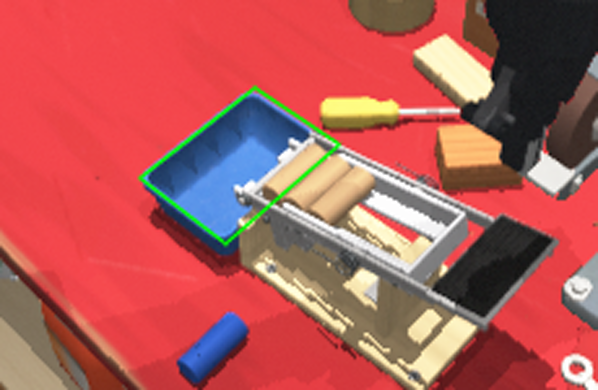

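The arm hides the paddle from the top camera, but in the scene view the fingertips are above it. I'll descend to just over it and check grinder clearance.

```bash
python3 -m crank '[[1,1,0.5,30,0],[1,1,0.5,60,0],[1,1,0.5,80,0],[1,1,0.5,95,0],[1,1,0.5,101,0],[1,1,0.5,101,0],[1,1,0.5,101,0]]'
python3 - <<'E'
from h import *
w=cams.capture("wrist")[:,:,::-1]; s=cams.capture("scene")[:,:,::-1].copy()
a=s[60:360,200:560]; cv2.imwrite("pics/j_s.png",cv2.resize(a,None,fx=2,fy=2,interpolation=cv2.INTER_CUBIC)); cv2.imwrite("pics/j_w.png",w)
p=np.load("feeder.npy");q=T(p,[[-.209,0,.142]])[0]; rows_to(*q,np.degrees(p[2]))
E
```

```text
time: 8.27
eef_pos: [0.5569, -0.2132, 0.1605]
ee_rot: [-2.142, -2.294, -0.001]
ft_force: [0.1, -0.2, -0.9]
finger_gap: 0.0
now [ 0.5576 -0.2138  0.1614] head 93.9 tilt [ 0.     0.001 -1.   ] -> shift [ 0.4 -0.7 19.4] turn 0.0034 F [0.   0.49 1.73] t 8.3667 gap -0.00033420764840447594
```

View pics/j_s.png

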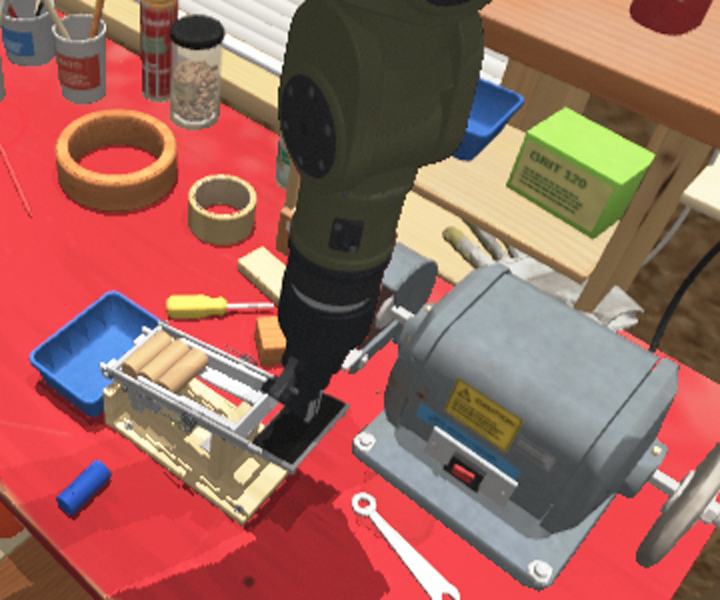

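View pics/j_w.png

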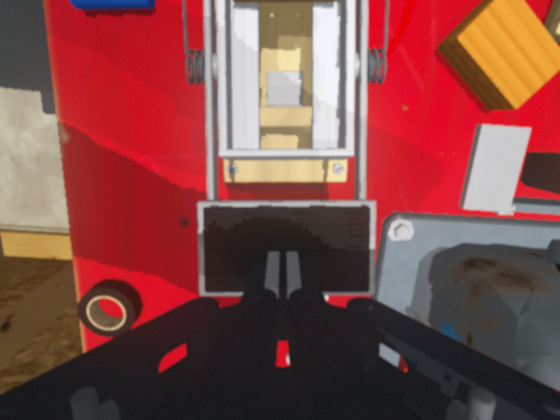

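Run:
```python
from h import *
for uv,z in (((388,190),.1),((388,190),.15),((388,210),.1),((388,210),.15),((395,225),.05),((372,215),.01),((365,150),.12)): print(uv,back("top",uv,z).round(3))
for uv,z in (((396,188),.1),((396,188),.15),((393,255),.05)): print("s",uv,back("scene",uv,z).round(3))
p=np.load("feeder.npy"); print(T(p,[[-.209,0,.142]]),proj("wrist",T(p,PAD)).round(0))
```

```text
(388, 190) [ 0.734 -0.229  0.1  ]
(388, 190) [ 0.715 -0.225  0.15 ]
(388, 210) [ 0.689 -0.243  0.1  ]
(388, 210) [ 0.672 -0.239  0.15 ]
(395, 225) [ 0.678 -0.274  0.05 ]
(372, 215) [ 0.694 -0.219  0.01 ]
(365, 150) [ 0.799 -0.149  0.12 ]
s (396, 188) [ 0.845 -0.125  0.1  ]
s (396, 188) [ 0.796 -0.147  0.15 ]
s (393, 255) [ 0.715 -0.22   0.05 ]
[[ 0.55681027 -0.2133907   0.142     ]] [[363. 208.]
 [362. 293.]
 [198. 293.]
 [196. 207.]]
```

Tip at (283,255), over the paddle (cols 198–375, rows 200–295); clearance to the grinder is about 60 mm. First press.

```bash
python3 -m crank '[[1,0,0,6,0],[1,0,0,12,0],[1,0,0,17,0],[1,0,0,21,0],[1,0,0,25,0],[1,0,0,29,0],[1,0,0,33,0],[1,0,0,37,0],[1,0,0,40,0],[1,0,0,40,0],[1,0,0,40,0]]'; python3 look.py k
```

```text
time: 9.28
eef_pos: [0.558, -0.2144, 0.1227]
ee_rot: [2.144, 2.295, 0.001]
ft_force: [-2.1, -2.4, 9.9]
finger_gap: -0.0004
9.2833 [ 0.55799778 -0.21442409  0.12266619] [-2.11 -2.39  9.94]
```

View pics/k_s.png

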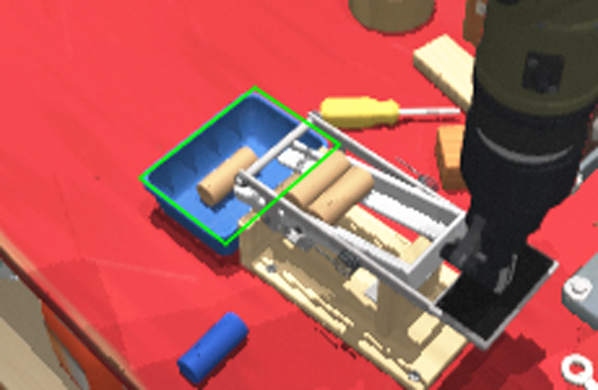

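The first dowel is in the basket and 9.9 N shows the stop was reached. Now let the paddle right up and hold off it.

```bash
python3 -m crank '[[1,0,0,0,0],[1,0,0,-5,0],[1,0,0,-12,0],[1,0,0,-20,0],[1,0,0,-28,0],[1,0,0,-36,0],[1,0,0,-39,0],[1,0,0,-39,0],[1,0,0,-39,0],[1,0,0,-39,0],[1,0,0,-39,0],[1,0,0,-39,0],[1,0,0,-39,0],[1,0,0,-39,0],[1,0,0,-39,0],[1,0,0,-39,0],[1,0,0,-39,0]]'; python3 look.py l
```

```text
time: 10.8
eef_pos: [0.5579, -0.2144, 0.1616]
ee_rot: [2.144, 2.295, 0.001]
ft_force: [0.7, 0.8, 0.5]
finger_gap: 0.0002
10.8 [ 0.55793301 -0.21441604  0.16164064] [0.7  0.8  0.54]
```

View pics/l_s.png

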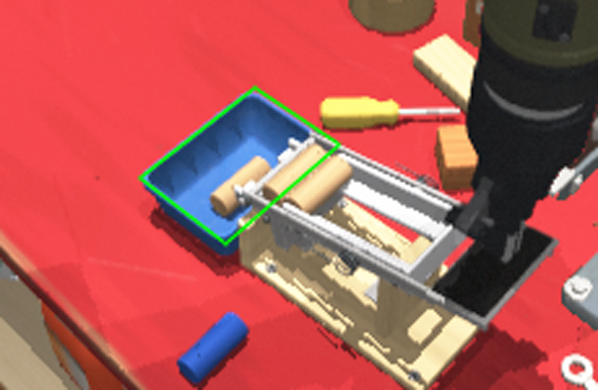

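Dowel 1 lies in the basket at about (240,185), the paddle is up, and dowels 2 and 3 have rolled to the gate. Second press.

```bash
python3 -m crank '[[1,0,0,6,0],[1,0,0,12,0],[1,0,0,17,0],[1,0,0,21,0],[1,0,0,25,0],[1,0,0,29,0],[1,0,0,33,0],[1,0,0,37,0],[1,0,0,40,0],[1,0,0,40,0],[1,0,0,40,0],[1,0,0,40,0],[1,0,0,40,0]]'; python3 look.py m
```

```text
time: 11.98
eef_pos: [0.5584, -0.215, 0.1226]
ee_rot: [2.143, 2.293, 0.001]
ft_force: [-1.7, -2.3, 10.3]
finger_gap: -0.0002
11.9833 [ 0.55837484 -0.21500325  0.12264892] [-1.72 -2.28 10.3 ]
```

View pics/m_s.png

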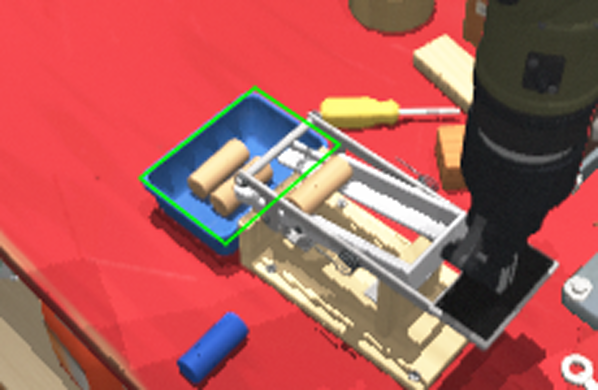

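Two dowels are in the basket and the third is held back. Release the paddle and go well up, then over towards the base side so the cameras can see.

```bash
python3 -m crank '[[1,0,0,0,0],[1,0,0,-5,0],[1,0,0,-12,0],[1,0,0,-20,0],[1,0,0,-28,0],[1,0,0,-36,0],[1,0,0,-60,0],[1,0,0,-100,0],[1,0,0,-140,0],[1,0,0,-180,0],[1,0,0,-180,0],[1,0,-40,-180,0],[1,0,-80,-180,0],[1,0,-110,-180,0],[1,0,-110,-180,0],[1,0,-110,-180,0],[1,0,-110,-180,0],[1,0,-110,-180,0]]'; python3 look.py n
```

```text
time: 13.58
eef_pos: [0.4492, -0.2223, 0.3026]
ee_rot: [2.142, 2.293, 0.002]
ft_force: [0.6, 0.5, 0.2]
finger_gap: 0.0
13.5833 [ 0.44924102 -0.2223106   0.30261744] [0.55 0.5  0.22]
```

View pics/n_s.png

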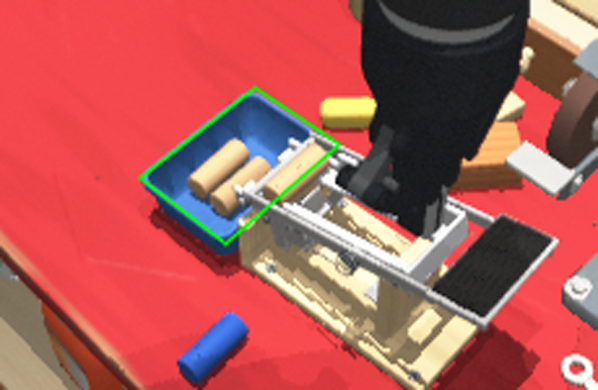

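View pics/n_t.png

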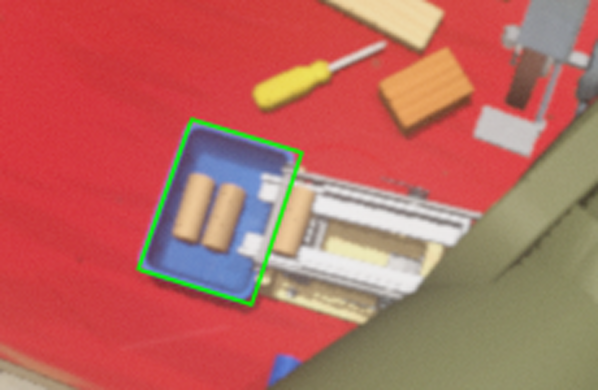

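Both dowels lie flat in the basket, dowel 3 is at the gate, the paddle is up, and the basket sits on the home outline.

```bash
python3 -m crank '[[1,0,0,0,0],[1,0,0,0,0],[1,0,0,0,0],[1,0,0,0,0],[1,0,0,0,0],[1,0,0,0,0]]'; python3 -c "
from plant import job
print(job.hand_in())"
```

```text
time: 14.18
eef_pos: [0.4492, -0.2222, 0.3022]
ee_rot: [2.143, 2.294, 0.001]
ft_force: [-0.1, 0.5, 0.1]
finger_gap: -0.0001
the job is handed in; nothing more can be done
None
```

The job is done and handed in at about 14 s; hand-in gives no verdict.

- **Basket:** I pushed it with the open fingers, turning it square along the way. The push force rose to about 6 N when it met the front board.
- **Dowels:** I then pressed the paddle to its stop twice with the fingers shut, at about 10 N each time. I let it right up after each press.

**Last checks, all by eye in the pictures:**
- The basket's rim lies on the computed home outline to within about 2 mm.
- Dowels 1 and 2 are in the basket and dowel 3 is at the gate.
- The paddle is up and the arm is clear of everything.
- The screwdriver and both offcuts look unmoved.

No check failed. The feeder's yaw came out 0.014 rad different between the two cameras, well inside the 0.1 rad tolerance. I did not measure the basket's final position separately beyond comparing it with the outline.

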